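# Bring the blue bowl to the front of the topping turntable

### The arm

A 7-joint arm with a two-finger parallel gripper is mounted at the origin on the work surface. World frame = base frame: x ahead of the robot, y to its left, z up, the work surface at z = 0. Lengths are in mm, angles in rad, forces in N, time in s.
With the tool pointing down it reaches from about 400 to 850 mm from the base axis. Payload 10.4 kg.
Tool frame: the origin (TCP) lies at the very end of the fingers, on their centre line; the grasp point (between the pads) lies r.grasp_offset behind it (r.grasp_offset is the distance from the TCP to the grasp point, in mm); z points along the fingers, y is the direction in which the jaws open and shut (so a half turn about z gives the same grasp; the last joint's range is limited). The gripper opens to 85 mm and grips with 20 to 120 N. Pads are 22 mm wide; open, the fingers measure 114 mm over their backs; the gripper's body (76 mm by 85 mm) begins 54 mm behind the grasp point. The pads swing forward as they close: fully open they stand 13 mm farther back than shut.
Start: joints at [-0.023, 0.332, -0.065, 1.46, 0.022, 1.35, -0.088], TCP at [625.024, 0.019, 192.038] pointing down, gripper open.
Joint ranges: [-2.6, 2.6], [-0.5, 2.12], [-1.47, 1.34], [0.16, 2.42], [-1.27, 4.41], [0.06, 2.06], [-2.6, 2.6]. Speed limits (rad/s): [2.22, 2.22, 2.79, 2.79, 3.14, 3.14, 3.14].

### API

Orientations are given as a unit quaternion [x, y, z, w].
In Python, from bench import r gives the robot as it stands.
- The arm moves only by the shell command python3 -m creep 'ROWS' [OPENING] [FORCE]. ROWS is a JSON object of lists of equal length, an entry for each row: "xyz": the shift along the tool's x, y, z in m, a list of three; "roll": the turn about the tool's z in degrees. A call has 1 to 10 rows; each row is the pose to reach, as a shift and turn from the pose commanded when the call began, along the tool's axes at that moment; what a row does not reach only later rows make up. A row lasts 1/10 s, in which the tool goes at most 50 mm and 8.59 degrees, less where a joint would pass 70% of its speed; a pose out of reach is approached as far as the arm can. A call with a gripper value outside its range is refused whole. OPENING is the finger opening in m, from 0 to 0.0854, set as the call begins (- or left out, the last holds). The fingers move at their own pace and stop on an object; FORCE is the grip in N (left out, the last holds). Time passes only in rows, so rows that repeat a pose let the fingers close. It gives the time, the measured TCP pose, the force and the opening at its end, in the units of the state.
- r.sense(): the state, without advancing time (a new reading comes with each control period).
- r.grab_frame(name): name is "scene" or "side" or "wrist"; returns a dict with "img" (480x640x3 uint8, blue, green, red), "intrinsics" (3x3 intrinsics, pixels), "dist_coeffs" ([k1, k2, p1, p2, k3] as OpenCV has them; the pictures are not rectified), "rvec" (rotation vector, rad) and "tvec" (3), from world to camera coordinates, as OpenCV has them. Camera axes: x right, y down, z forward; pixel columns grow to the right and rows downward; lengths in mm; the calibration is good to about 2 mm. A picture is of the moment at which its call begins. There is no depth.
- r.finish_job(): hands the job in, once; it reports no verdict.
The state is a dict: "clock": time; "qpos": joint angles; "dq": joint speeds; "effort": joint torques, N m; "tool_pos": TCP position; "eef_rot": TCP orientation; "contact_force": force on the tool from outside, world axes, zero at the start; "torque": the same for the moment, N m; "finger_gap": finger opening in mm.
Only numpy, scipy, OpenCV 4.12 (cv2) and the standard library are available. Lean on these libraries where they do the work, as an engineer would, in place of code of your own. Each camera call takes 0.05 s, during which the arm holds its last target. There are 200 camera calls.

### The job

The cook wants the blue bowl within easy reach: turn the round white turntable by pushing its rim or one of its ear handles with the fingertips until the bowl on it stands straight at the front, on the robot's side of the turntable, measured square to the ledge's near edge. Push gently, gripping nothing, and let it come to rest; do not touch, lift or upset the bowl or the glass dishes riding on it, and leave everything else where it stands.

Things in the scene. Friction and masses are not known exactly. Their poses are not given: they have to be found in the camera images.
- tray: White enamelled round turntable tray. Origin on its vertical turning axis, 30 mm above the ledge, under its 5 mm floor. Turns both ways without stops and stays where left (bearing friction 0.1 N m, under 1 N at the rim). Its wall flares from 122 mm radius below to 130 mm at the rim, 60 mm above the ledge. Two ear handles stick out at local +y and -y; outside the rim between them is free.
- ear_left (a point): Middle of the ear handle at the tray's local +y, 150 mm from the turning axis, 52 mm above the ledge; turns with the tray. Level loop of 9 mm round white bar, 77 mm wide along the rim over its outsides, reaching 168 mm from the axis. Both ears are alike.
- ear_right (a point): Middle of the like ear handle at the tray's local -y, 150 mm from the turning axis, 52 mm above the ledge; turns with the tray.
- foot: Dark steel bearing foot below the tray, 176 mm across, 29 mm high, fixed to the ledge. Origin on the turning axis at ledge height. Its axes are the world's: x away from the robot, square to the ledge's near edge; the front is its -x.
- front (a point): Fixed point 78 mm straight in front (world -x) of the turning axis, at the height of the tray floor. The bowl is to stand on the straight line from the axis through this point (nearer to or farther from the axis as it happens to stand on the tray).
- bowl: Blue ceramic bowl, 90 mm across at the mouth, 50 mm high, about 0.2 kg, loose on the tray; it rides along as the tray turns. Origin at the middle of its underside, 60 to 80 mm from the turning axis, in one of three places roughly a third of a turn apart (the glass dishes have the other two). Its mouth, 85 mm above the ledge, is the highest thing on the tray.
- dish_a: Small clear glass dish, 74 mm across, 36 mm high, loose on the tray, 60 to 80 mm from the axis. Origin at the middle of its underside.
- dish_b: Second small clear glass dish, the same as dish_a.
- scoop: Stainless measuring scoop, 52 mm cup, 28 mm high, with a flat handle to its local -x (145 mm in all), loose on the ledge. Bystander. Origin under the cup.
- brush: Pastry brush with yellow silicone head (local +x) and steel handle, 215 mm long, 14 mm high, loose on the ledge. Bystander. Origin on the ledge near its middle.
- sugar_jar: Glass jar with wooden lid, 72 mm across, 110 mm high, loose on the ledge. Bystander. Origin at the middle of its underside.
- mug: White mug, 80 mm across, 90 mm high, loose on the ledge. Bystander. Origin at the middle of its underside.
- waffle_iron: Closed round waffle iron, black and steel, 212 mm across, 100 mm high, its handle reaching 177 mm to its local -x, standing fast on the ledge. Bystander. Origin on the ledge under its middle.
Mind the look-alikes: they are no part of the job. What is shaped like the dish_a but brown or red is not meant.

How it is judged (in metres and radians):
At the end, for the whole second after the job is handed in: The bowl stands upright on the tray at the front (its middle within 17 mm, 12 to 16 degrees, to either side of the line straight forward from the turning axis), both glass dishes stand upright on the tray, and the tray is at rest (y of bowl in the frame of foot between -0.017 and 0.017 m and x of bowl in the frame of foot between -0.1 and -0.045 m and height (world z) of bowl between 0.03 and 0.04 m and angle between each of bowl, dish_a, dish_b's own z axis and vertical below 0.15 rad and height (world z) of dish_a between 0.03 and 0.04 m and height (world z) of dish_b between 0.03 and 0.04 m and angular speed of tray below 0.05 rad/s); the robot touches nothing.
It fails at once if the robot touches the bowl or a glass dish (contact force between any of the fingers, the arm and bowl above 0.5 N or contact force between any of the fingers, the arm and dish_a above 0.5 N or contact force between any of the fingers, the arm and dish_b above 0.5 N).
It fails at once if the bowl or a glass dish is lifted or tipped (height (world z) of any of bowl, dish_a, dish_b above 0.05 m or angle between any of bowl, dish_a, dish_b's own z axis and vertical above 0.4 rad).
It fails at once if the turntable is spun roughly (faster than about 2.5 rad/s) or pressed or gripped hard (over 30 N) (angular speed of tray above 2.5 rad/s or contact force between the fingers and tray above 30 N).
It fails at once if the scoop, brush, jar or mug is moved from its place by more than 20 mm (distance of any of scoop, brush, sugar_jar, mug from where it was at the start of the episode above 0.02 m).
It also fails if it takes over 54 s, if anything falls off the work surface, if the arm or the gripper's body presses on something with over 40 N, if the wrist force passes 120 N, or if a joint passes its speed limit or range.

## Working session

There is one attempt and no reset: what is moved stays moved. The work goes in short steps, Python scripts to look and compute and a shell command to move; the robot and the scene stay as the last step left them, time stands still between calls to the robot, and variables do not carry over. Pictures are saved under pics/ and viewed, about 8 in all and at most 12, crops included, and the job is handed in when it is done.

```bash
ls; mkdir -p pics; cat > h.py <<'E'
import numpy as np, cv2
from bench import r
def grab(n,fn=None):
    f=r.grab_frame(n); f['img']=np.asarray(f['img'])
    if fn: cv2.imwrite('pics/'+fn,f['img'])
    return f
def P(f): return [np.array(f[k],float) for k in('intrinsics','dist_coeffs','rvec','tvec')]
def proj(f,pts):
    K,d,rv,t=P(f); return cv2.projectPoints(np.array(pts,float).reshape(-1,1,3),rv,t,K,d)[0].reshape(-1,2)
def ray(f,uv,z):
    K,d,rv,t=P(f); n=cv2.undistortPoints(np.array(uv,float).reshape(-1,1,2),K,d).reshape(-1,2)
    R=cv2.Rodrigues(rv)[0]; c=-R.T@t.ravel(); D=np.c_[n,np.ones(len(n))]@R
    return c+D*((z-c[2])/D[:,2])[:,None]
E
python3 - <<'E'
from h import *
a=grab('scene','s0.png');b=grab('side','d0.png');
for f in(a,b):
    K,d,rv,t=P(f);print(-cv2.Rodrigues(rv)[0].T@t.ravel())
s=r.sense();print(s['tool_pos'],s['eef_rot'],s['clock'],r.grasp_offset)
E
```

```text
pics
[1272.26437597  260.37800825 1260.44176597]
[ -26.5869931  -553.30747903 1032.41252756]
[6.24620371e+02 1.93013548e-02 1.91322914e+02] [ 7.07074480e-01  7.07138801e-01 -4.65150412e-04 -4.23985254e-04] 0.1 18.700000000000003
```

View pics/s0.png

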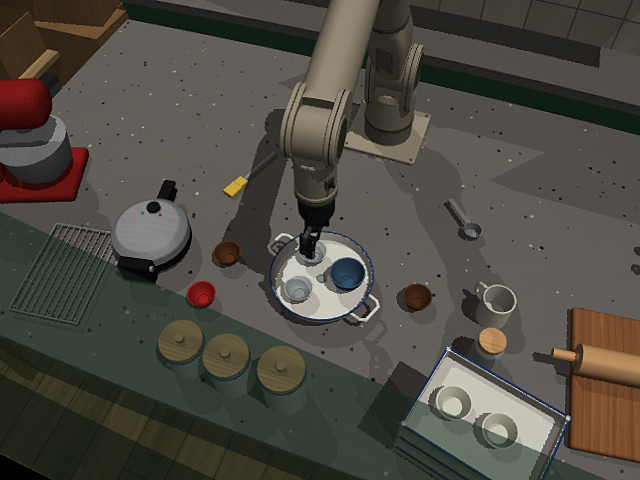

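View pics/d0.png

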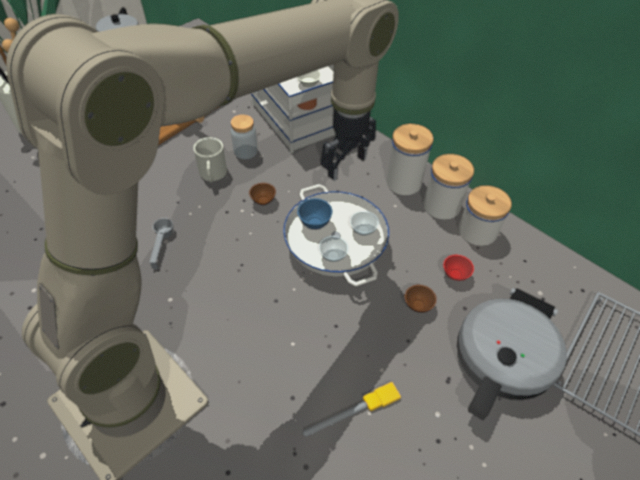

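The scene view shows one blue bowl at (347,273), with two clear dishes at (313,253) and (297,289). The look-alikes are brown dishes at (227,253) and (416,296) and a red one at (201,294), all on the ledge off the tray. The ears are near (281,245) and (363,308). The side view shows the bowl at (316,214).

```bash
python3 - <<'E'
from h import *
from scipy.optimize import least_squares
F={n:grab(n) for n in('scene','side')}
# blue bowl mouth centroid, hue mask
for n,f in F.items():
    h=cv2.cvtColor(f['img'],cv2.COLOR_BGR2HSV)
    m=cv2.inRange(h,(95,110,40),(125,255,255))
    k,l,s,c=cv2.connectedComponentsWithStats(m)
    for i in range(1,k):
        if s[i,4]>150: print(n,s[i],c[i],ray(f,[c[i]],65))
    x={'scene':[(281,245),(363,308)],'side':[(314,192),(361,274)]}[n]
    e=ray(f,x,52);print(n,'ears',e,'mid',e.mean(0),np.linalg.norm(e[0]-e[1]))
    b={'scene':[(270,278),(374,278),(322,233),(322,325)],'side':[(284,233),(389,233)]}[n]
    print(ray(f,b,60))
ob={'dishes':[(313,253),(297,289)],'brown/red':[(227,253),(416,296),(201,294)],'mug':[(495,305)],'jar':[(490,355)],'scoop':[(471,231),(450,203)],'brush':[(236,187),(275,155)]}
for k,v in ob.items(): print(k,ray(F['scene'],v,20).round().tolist())
# overlay candidate
e=ray(F['scene'],[(281,245),(363,308)],52).mean(0)
print(r.sense()['clock'])
c=F['side']['img'][150:310,240:460]; cv2.imwrite('pics/c0.png',cv2.resize(c,None,fx=3,fy=3))
E
```

```text
scene [270 231 104  90 348] [324.31896552 285.1091954 ] [[628.46370588  18.24969294  65.        ]]
scene [330 258  35  31 809] [346.4684796  272.75648949] [[576.16376624  58.36741582  65.        ]]
scene [402 348  45  73 153] [423.84313725 385.32679739] [[795.61771189 314.74740849  65.        ]]
scene [450 348 117  68 240] [506.06666667 380.5125    ] [[723.8887119  487.77887989  65.        ]]
scene [403 426  88  54 188] [446.9893617  452.88829787] [[923.05761302 398.53745223  65.        ]]
scene ears [[ 546.11329643 -132.82811041   52.        ]
 [ 649.99461751  126.23971644   52.        ]] mid [598.05395697  -3.29419698  52.        ] 279.1190924630858
[[ 652.70428258 -117.99921116   60.        ]
 [ 564.5300703   127.34386013   60.        ]
 [ 478.84085602  -42.67410107   60.        ]
 [ 730.24272756   49.34059286   60.        ]]
side [299 200  32  28 649] [315.28043143 212.94298921] [[593.71022385  70.02557389  65.        ]]
side ears [[ 651.84352729  134.31828235   52.        ]
 [ 544.90761717 -132.97014973   52.        ]] mid [598.37557223   0.67406631  52.        ] 287.8860795479477
[[ 494.95808962   78.87742343   60.        ]
 [ 681.46338269 -100.27625953   60.        ]]
dishes [[522.0, -53.0, 20.0], [639.0, -53.0, 20.0]]
brown/red [[600.0, -270.0, 20.0], [556.0, 239.0, 20.0], [736.0, -279.0, 20.0]]
mug [[514.0, 435.0, 20.0]]
jar [[652.0, 448.0, 20.0]]
scoop [[308.0, 331.0, 20.0], [231.0, 255.0, 20.0]]
brush [[383.0, -345.0, 20.0], [228.0, -287.0, 20.0]]
0.2
```

View pics/c0.png

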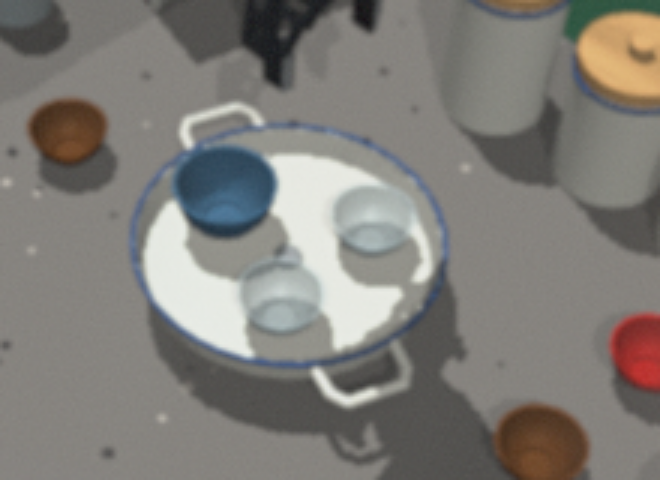

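Crop confirms it: the blue bowl stands on the tray, the clear dishes are the other two, and the brown and red ones are off it. Next I refine the axis and the bowl angle.

```bash
cat > m.py <<'E'
from h import *
from scipy.optimize import least_squares
T=np.linspace(0,2*np.pi,60)
def circ(x,y,R,z): return np.c_[x+R*np.cos(T),y+R*np.sin(T),0*T+z]
def blobs(f,lo,amin,near):
    h=cv2.cvtColor(f['img'],cv2.COLOR_BGR2HSV); m=cv2.inRange(h,lo,(125,255,255))
    k,l,s,c=cv2.connectedComponentsWithStats(m)
    return max((i for i in range(1,k) if s[i,4]>amin),key=lambda i:near(s[i]),default=None),l,s,c
def cen(pts):
    M=cv2.moments(cv2.convexHull(pts.astype(np.float32))); return np.array([M['m10'],M['m01']])/M['m00']
def bowl(F,box=None):
    obs={}
    for n,f in F.items():
        h=cv2.cvtColor(f['img'],cv2.COLOR_BGR2HSV); m=cv2.inRange(h,(95,110,40),(125,255,255))
        m=cv2.morphologyEx(m,cv2.MORPH_OPEN,np.ones((5,5)))
        c0=proj(f,[[598,0,50]])[0]; z=np.zeros_like(m); cv2.circle(z,tuple(int(v) for v in c0),48,255,-1); m&=z
        k,l,s,c=cv2.connectedComponentsWithStats(m); 
        if k<2: continue
        i=1+np.argmax(s[1:,4]); q=np.argwhere(l==i)[:,::-1]; obs[n]=(cen(q),s[i].tolist())
    def hull(f,p): return cen(np.r_[proj(f,circ(*p,45,85)),proj(f,circ(*p,25,35))])
    def solve(ns): return least_squares(lambda p:np.concatenate([hull(F[n],p)-obs[n][0] for n in ns]),[590,50]).x
    print({n:(o[0].round(1).tolist(),o[1],solve([n]).round(1)) for n,o in obs.items()}); 
    return solve(list(obs))
E
python3 - <<'E'
from m import *
F={n:grab(n) for n in('scene','side')}
b=bowl(F); print('bowl',b)
h=cv2.cvtColor(F['scene']['img'],cv2.COLOR_BGR2HSV)
for n,f in F.items():
    h=cv2.cvtColor(f['img'],cv2.COLOR_BGR2HSV); m=cv2.inRange(h,(100,70,30),(130,255,255))
    q=np.argwhere(m)[:,::-1]; p=ray(f,q,60)[:,:2]
    d=np.hypot(*(p-[598,-1]).T); p=p[(d>112)&(d<148)]
    s=least_squares(lambda v:np.hypot(p[:,0]-v[0],p[:,1]-v[1])-v[2],[598,-1,130],loss='soft_l1',f_scale=2).x
    print(n,'axis',s,len(p)); 
E
```

```text
{'scene': ([345.4, 272.7], [330, 258, 30, 30, 745], array([585. ,  51.4])), 'side': ([316.6, 213.1], [304, 200, 27, 27, 558], array([587.3,  55.7]))}
bowl [587.04000896  57.93564248]
scene axis [595.91717606  -2.24722812 129.72977448] 441
side axis [595.26626009  -3.47574342 127.49035209] 299
```

```bash
python3 -m creep '{"xyz":[[0.01,0.01,0],[0.03,0.03,0],[0.05,0.05,0],[0.07,0.07,0],[0.085,0.085,0],[0.092,0.093,0],[0.092,0.093,0],[0.092,0.093,0.02],[0.092,0.093,0.05],[0.092,0.093,0.07]],"roll":[0,0,0,0,0,0,0,0,0,0]}' 0 20
python3 - <<'E'
from h import *
grab('scene','s1.png');f=grab('wrist')
i=cv2.imread('pics/s1.png')[180:380,200:460];cv2.imwrite('pics/c1.png',np.hstack([cv2.resize(i,(520,400)),cv2.resize(f['img'],(280,210)).__class__((400,280,3),np.uint8)*0+cv2.copyMakeBorder(cv2.resize(f['img'],(280,210)),0,190,0,0,0)]))
E
```

```text
clock: 1.3
tool_pos: [717.3, 91.6, 120.2]
eef_rot: [0.707, 0.707, -0.001, -0.0]
contact_force: [-0.3, -0.4, -0.7]
finger_gap: -0.2
```

View pics/c1.png

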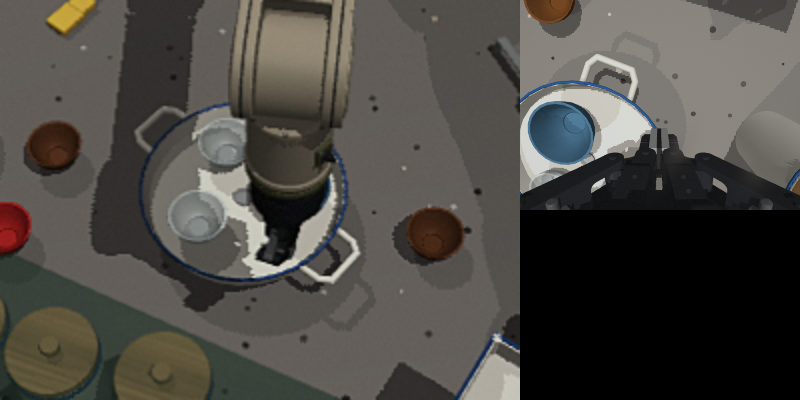

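```bash
python3 -m creep '{"xyz":[[0.002,0.001,0.01],[0.002,0.001,0.02],[0.002,0.001,0.03],[0.002,0.001,0.04],[0.002,0.001,0.05],[0.002,0.001,0.06],[0.002,0.001,0.07],[0.002,0.001,0.08],[0.002,0.001,0.08],[0.002,0.001,0.08]],"roll":[0,0,0,0,0,0,0,0,0,0]}'
python3 - <<'E'
from h import *
s=r.sense();print(s['tool_pos'],s['contact_force'])
c=np.array([595.7,-2.7]);p=np.array(s['tool_pos'][:2]);d=p-c
a0=np.degrees(np.arctan2(d[1],d[0]));print(a0,np.hypot(*d))
for a in range(38,136,3):
    q=c+156*np.array([np.cos(np.radians(a)),np.sin(np.radians(a))]);print(a,(q-p)[::-1].round(0))
E
```

```text
clock: 2.4
tool_pos: [719.0, 94.0, 41.9]
eef_rot: [0.707, 0.707, -0.0, -0.0]
contact_force: [0.8, -0.2, -0.0]
finger_gap: -0.4
[719.0353646   94.03365412  41.94835874] [ 0.83381618 -0.22353302 -0.01509338]
38.107586896543246 156.74505414951227
38 [-1. -0.]
41 [ 6. -6.]
44 [ 12. -11.]
47 [ 17. -17.]
50 [ 23. -23.]
53 [ 28. -29.]
56 [ 33. -36.]
59 [ 37. -43.]
62 [ 41. -50.]
65 [ 45. -57.]
68 [ 48. -65.]
71 [ 51. -73.]
74 [ 53. -80.]
77 [ 55. -88.]
80 [ 57. -96.]
83 [  58. -104.]
86 [  59. -112.]
89 [  59. -121.]
92 [  59. -129.]
95 [  59. -137.]
98 [  58. -145.]
101 [  56. -153.]
104 [  55. -161.]
107 [  52. -169.]
110 [  50. -177.]
113 [  47. -184.]
116 [  43. -192.]
119 [  40. -199.]
122 [  36. -206.]
125 [  31. -213.]
128 [  26. -219.]
131 [  21. -226.]
134 [  15. -232.]
```

```bash
python3 -m creep '{"xyz":[[0.006,-0.006,0],[0.009,-0.009,0],[0.012,-0.011,0],[0.015,-0.014,0],[0.017,-0.017,0],[0.020,-0.020,0],[0.023,-0.023,0],[0.028,-0.029,0],[0.033,-0.036,0],[0.037,-0.043,0]],"roll":[0,0,0,0,0,0,0,0,0,0]}'
python3 - <<'E'
from m import *
print(r.sense()['tool_pos'])
F={n:grab(n,n+'2.png') for n in('scene','side')}
b=bowl(F);print(b,np.degrees(np.arctan2(b[1]+2.7,b[0]-595.7)))
c=np.hstack([cv2.resize(F[n]['img'][v:v+160,u:u+200],(400,320)) for n,u,v in(('scene',230,200),('side',240,150))]);cv2.imwrite('pics/c2.png',c)
E
```

```text
clock: 3.4
tool_pos: [675.3, 131.8, 42.0]
eef_rot: [0.707, 0.707, 0.0, -0.0]
contact_force: [0.0, 1.4, -0.1]
finger_gap: 0.0
[675.25591859 131.82781011  42.0062955 ]
{'scene': ([341.6, 273.1], [334, 259, 16, 29, 380], array([590.,  50.])), 'side': ([314.4, 212.7], [302, 200, 26, 26, 527], array([588. ,  53.6]))}
[586.63989203  56.60853992] 98.68548704958467
```

View pics/c2.png

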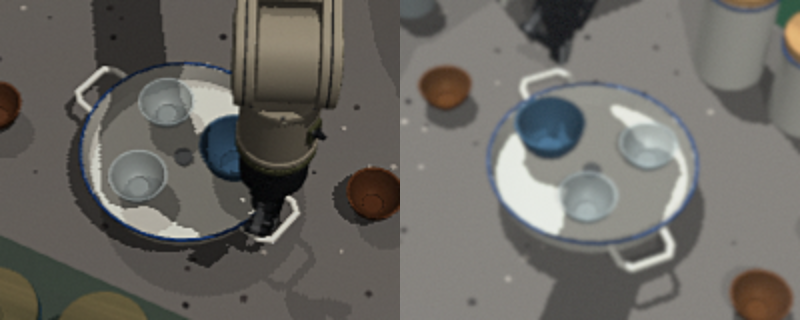

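```bash
python3 -m creep '{"xyz":[[0.004,-0.007,0],[0.008,-0.014,0],[0.011,-0.022,0],[0.014,-0.030,0],[0.016,-0.037,0],[0.018,-0.045,0],[0.020,-0.053,0],[0.021,-0.061,0],[0.022,-0.069,0],[0.022,-0.078,0]],"roll":[0,0,0,0,0,0,0,0,0,0]}'
python3 - <<'E'
from m import *
print(r.sense()['tool_pos'])
F={n:grab(n,n+'3.png') for n in('scene','side')}
b=bowl(F);print(b,np.degrees(np.arctan2(b[1]+2.7,b[0]-595.7)))
E
```

```text
clock: 4.5
tool_pos: [597.4, 153.1, 42.1]
eef_rot: [0.707, 0.707, 0.0, 0.0]
contact_force: [-0.0, -0.1, -0.1]
finger_gap: -0.1
[597.40261845 153.07954443  42.05344859]
{'scene': ([352.0, 281.2], [343, 274, 18, 14, 160], array([602. ,  73.6])), 'side': ([317.2, 212.2], [305, 200, 26, 25, 434], array([592.2,  61.4]))}
[599.72972327  62.00590792] 86.43636354230598
```

```bash
python3 - <<'E'
import cv2,numpy as np
F={n:cv2.imread('pics/'+n+'3.png') for n in('scene','side')}
c=np.hstack([cv2.resize(F[n][v:v+160,u:u+200],(400,320)) for n,u,v in(('scene',230,200),('side',240,150))]);cv2.imwrite('pics/c3.png',c)
E
```

```text
(no output)
```

View pics/c3.png

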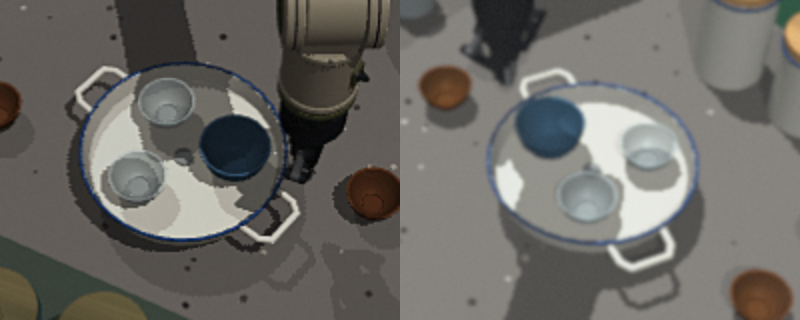

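```bash
python3 - <<'E'
from h import *
for n,uv in(('scene',(380,289)),('side',(293,190))):
    f=grab(n); print(n,proj(f,[r.sense()['tool_pos'],[597,153,60],[597,153,90]]),[ray(f,[uv],z)[0].round() for z in(42,60,90)])
    e={'scene':[(281,245),(363,308)],'side':[(314,192),(361,274)]}[n]
    a=np.radians([67.5,247.5]);print('ears pred',proj(f,np.c_[595.7+150*np.cos(a),-2.7+150*np.sin(a),[52,52]]),e)
E
```

```text
scene [[379.44713797 295.42446352]
 [380.07043941 291.70606872]
 [381.02264925 285.63271342]] [array([579., 149.,  42.]), array([590., 151.,  60.]), array([607., 153.,  90.])]
ears pred [[366.38884764 310.263048  ]
 [279.17495507 241.7916026 ]] [(281, 245), (363, 308)]
side [[294.44199189 201.0791051 ]
 [293.95402233 196.54421066]
 [293.67790962 188.35196395]] [array([623., 186.,  42.]), array([611., 172.,  60.]), array([592., 150.,  90.])]
ears pred [[313.92934204 191.45936752]
 [361.71455378 277.71571471]] [(314, 192), (361, 274)]
```

```bash
python3 - <<'E'
from h import *
o=[]
for n,u,v in(('scene',350,260),('side',265,160)):
    f=grab(n); i=cv2.resize(f['img'][v:v+50,u:u+50],(400,400),interpolation=cv2.INTER_NEAREST)
    i=cv2.convertScaleAbs(i,alpha=2)
    for k,z in enumerate((42,80)):
        p=(proj(f,[[597.4,153,z]])[0]-[u,v]+.5)*8; cv2.circle(i,tuple(int(q) for q in p),4,[(0,0,255),(0,255,0)][k],1)
    o.append(i)
cv2.imwrite('pics/c4.png',np.hstack(o))
E
```

```text
(no output)
```

View pics/c4.png

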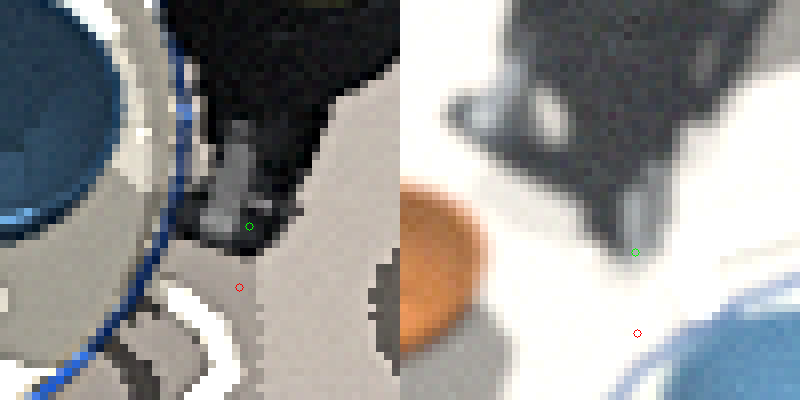

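The finger passed over the ear. Both images put the real tip about 30 mm higher than the reported TCP z, while the ears match at 52 mm. I go back along the arc, raised, then lower further while checking force and images.

```bash
python3 -m creep '{"xyz":[[0,0,-0.015],[-0.002,0.025,-0.02],[-0.008,0.048,-0.02],[-0.018,0.071,-0.02],[-0.031,0.092,-0.02],[-0.047,0.110,-0.02],[-0.059,0.121,-0.02],[-0.059,0.121,-0.01],[-0.059,0.121,0],[-0.059,0.121,0]],"roll":[0,0,0,0,0,0,0,0,0,0]}'
python3 -m creep '{"xyz":[[0,0,0.005],[0,0,0.01],[0,0,0.015],[0,0,0.018],[0,0,0.018],[0,0,0.018]],"roll":[0,0,0,0,0,0]}'
python3 - <<'E'
from h import *
o=[];t=np.array(r.sense()['tool_pos'])
for n in('scene','side'):
    f=grab(n); u,v=(proj(f,[[t[0],t[1],60]])[0]-30).astype(int); i=cv2.resize(f['img'][v:v+60,u:u+60],(400,400),interpolation=cv2.INTER_NEAREST)
    i=cv2.convertScaleAbs(i,alpha=1.8)
    for k,z in enumerate((t[2],55,80)):
        p=(proj(f,[[t[0],t[1],z]])[0]-[u,v]+.5)*400/60; cv2.circle(i,tuple(int(q) for q in p),4,[(0,0,255),(0,255,0),(255,255,0)][k],1)
    o.append(i)
cv2.imwrite('pics/c5.png',np.hstack(o))
E
```

```text
clock: 5.8
tool_pos: [717.0, 95.4, 39.8]
eef_rot: [0.707, 0.708, -0.001, -0.001]
contact_force: [-0.2, 0.9, -0.3]
finger_gap: 0.1
clock: 6.4
tool_pos: [719.1, 94.1, 24.1]
eef_rot: [0.707, 0.707, 0.0, 0.0]
contact_force: [0.5, 0.2, 1.2]
finger_gap: 0.1
```

View pics/c5.png

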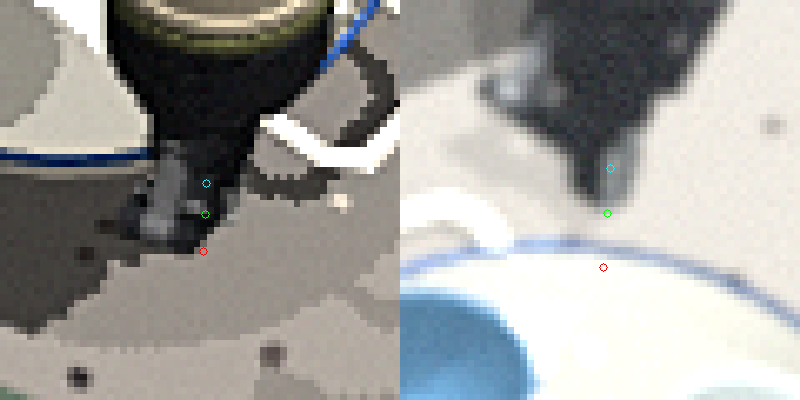

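```bash
python3 - <<'E'
from m import *
t=np.array(r.sense()['tool_pos']);F={n:grab(n) for n in('scene','side')}
def tri(obs): 
    s=least_squares(lambda p:np.concatenate([proj(F[n],[p])[0]-o for n,o in obs.items()]),[t[0],t[1],50]);return s.x.round(1),s.fun.round(1)
o={}
for n,c in(('scene',(168,242)),('side',(207,205))):
    u=(proj(F[n],[[t[0],t[1],60]])[0]-30).astype(int); o[n]=u+np.array(c)/6.667-.5
print(t,tri(o))
print(tri({'scene':np.array([350+232/8,260+238/8])-.5,'side':np.array([265+232/8,160+252/8])-.5}),'vs 597.4 153.1 42')
b=bowl(F);print(b)
for a in(67.5,):pass
E
```

```text
[719.24131891  94.03240075  24.3332972 ] (array([728.3,  90.6,  52.6]), array([ 2.9, -0.8,  3.3,  0.9]))
(array([599.6, 151.6,  78. ]), array([ 1.3, -0.5,  1.4,  0.4])) vs 597.4 153.1 42
{'side': ([315.3, 212.7], [301, 200, 30, 27, 622], array([584.5,  54.6]))}
[584.4973351   54.57854006]
```

```bash
python3 -m creep '{"xyz":[[0,0,0.005],[0,0,0.01],[0,0,0.015],[0,0,0.017],[0,0,0.017]],"roll":[0,0,0,0,0]}'
python3 -m creep '{"xyz":[[0.006,-0.006,0],[0.009,-0.009,0],[0.012,-0.011,0],[0.015,-0.014,0],[0.017,-0.017,0],[0.020,-0.020,0],[0.023,-0.023,0],[0.028,-0.029,0],[0.033,-0.036,0],[0.037,-0.043,0]],"roll":[0,0,0,0,0,0,0,0,0,0]}'
python3 - <<'E'
from m import *
F={n:grab(n,n+'5.png') for n in('scene','side')}
print(bowl(F))
E
```

```text
clock: 7.1
tool_pos: [718.7, 93.9, 6.4]
eef_rot: [0.707, 0.707, -0.0, -0.0]
contact_force: [-0.3, -0.2, 0.4]
finger_gap: -0.4
clock: 8.1
tool_pos: [675.3, 131.8, 7.1]
eef_rot: [0.707, 0.707, 0.0, -0.0]
contact_force: [0.0, -0.6, -0.0]
finger_gap: -0.0
{'scene': ([341.5, 268.8], [336, 255, 12, 28, 268], array([578.3,  45.8])), 'side': ([313.2, 216.4], [301, 203, 26, 27, 529], array([575.3,  57.6]))}
[577.8955908   50.41577061]
```

```bash
python3 -m creep '{"xyz":[[0.004,-0.007,0],[0.008,-0.014,0],[0.011,-0.022,0],[0.014,-0.030,0],[0.016,-0.037,0],[0.018,-0.045,0],[0.020,-0.053,0],[0.021,-0.061,0],[0.022,-0.069,0],[0.022,-0.078,0]],"roll":[0,0,0,0,0,0,0,0,0,0]}'
python3 - <<'E'
from m import *
F={n:grab(n,n+'6.png') for n in('scene','side')}
b=bowl(F);print(b,np.degrees(np.arctan2(b[1]+2.7,b[0]-595.7)))
c=np.hstack([cv2.resize(F[n]['img'][v:v+160,u:u+200],(400,320)) for n,u,v in(('scene',230,200),('side',240,150))]);cv2.imwrite('pics/c6.png',c)
E
```

```text
clock: 9.2
tool_pos: [597.4, 153.1, 7.1]
eef_rot: [0.707, 0.707, 0.0, 0.0]
contact_force: [1.0, -0.4, 0.2]
finger_gap: 0.1
{'scene': ([348.2, 265.7], [339, 259, 18, 13, 146], array([565. ,  51.2])), 'side': ([311.5, 225.7], [303, 213, 18, 26, 357], array([551.7,  42.4]))}
[560.55886093  51.30649459] 123.05139222229549
```

View pics/c6.png

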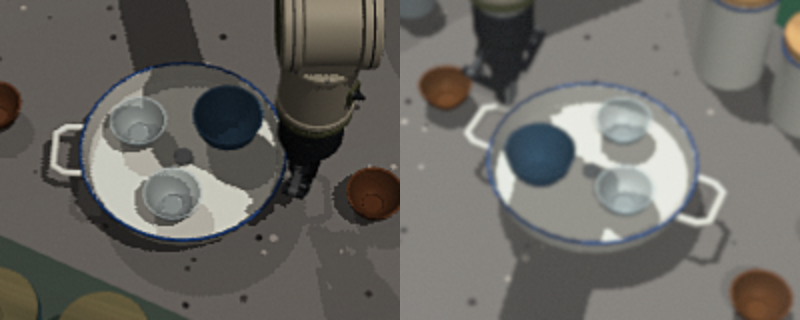

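```bash
python3 -m creep '{"xyz":[[0,-0.008,0],[0,-0.016,0],[-0.001,-0.024,0],[-0.003,-0.032,0],[-0.004,-0.040,0],[-0.007,-0.048,0],[-0.009,-0.056,0],[-0.012,-0.063,0],[-0.016,-0.071,0],[-0.019,-0.078,0]],"roll":[0,0,0,0,0,0,0,0,0,0]}'
sed -i 's/(95,110,40)/(95,110,20)/; s/np.ones((5,5))/np.ones((4,4))/' m.py
python3 - <<'E'
from m import *
F={n:grab(n,n+'7.png') for n in('scene','side')}
b=bowl(F);print(b,np.degrees(np.arctan2(b[1]+2.7,b[0]-595.7)))
# dot overlay of measured mouth
for n,f in F.items():
    q=proj(f,circ(*b,45,85))
    for p in q: cv2.circle(f['img'],tuple(int(round(v)) for v in p),0,(0,0,255))
    for p in proj(f,[[595.7,-2.7,35],[517.7,-2.7,35]]): cv2.circle(f['img'],tuple(int(round(v)) for v in p),1,(0,255,0),-1)
c=np.hstack([cv2.resize(F[n]['img'][v:v+160,u:u+200],(400,320)) for n,u,v in(('scene',230,200),('side',240,150))]);cv2.imwrite('pics/c7.png',c)
E
```

```text
clock: 10.3
tool_pos: [519.4, 133.5, 7.0]
eef_rot: [0.707, 0.707, -0.0, 0.0]
contact_force: [0.9, 1.0, 0.3]
finger_gap: -0.2
{'scene': ([335.2, 251.6], [319, 237, 34, 31, 813], array([538.6,  27.9])), 'side': ([317.3, 236.8], [304, 223, 29, 29, 588], array([538.6,  14.1]))}
[535.25639303   4.06596405] 173.61298722870922
```

View pics/c7.png

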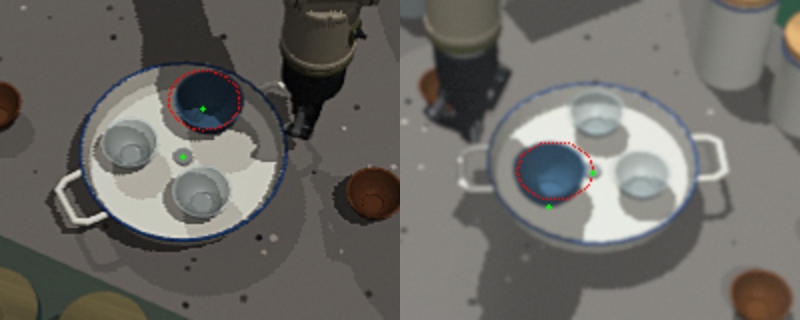

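Float32 hulls spoil the solver's finite differences, so the overlay is off. I set a larger difference step and re-solve on the same pictures.

```bash
sed -i 's/,\[590,50\])/,[590,50],diff_step=.01)/' m.py
python3 - <<'E'
from m import *
F0={n:grab(n) for n in('scene','side')}
for k in('0','7'):
    F={n:dict(F0[n],img=cv2.imread('pics/'+(('s0' if n=='scene' else 'd0') if k=='0' else n+k)+'.png')) for n in F0}
    b=bowl(F);d=b-[595.7,-2.7];print(k,b,np.degrees(np.arctan2(d[1],d[0])),np.hypot(*d))
E
```

```text
{'scene': ([348.0, 274.3], [331, 259, 35, 32, 872], array([588. ,  65.9])), 'side': ([316.8, 213.9], [304, 201, 28, 28, 601], array([587.6,  58.4]))}
0 [588.30317368  62.76443153] 96.44650943874449 65.88098993878563
{'scene': ([335.2, 251.6], [319, 237, 34, 31, 813], array([534.4,  13.7])), 'side': ([317.3, 236.8], [304, 223, 29, 29, 588], array([536.,   4.]))}
7 [535.77246266   9.09791546] 168.8626264408198 61.07782363984033
```

```bash
python3 -m creep '{"xyz":[[-0.002,-0.003,0],[-0.004,-0.007,0],[-0.006,-0.010,0],[-0.009,-0.014,0],[-0.011,-0.017,0],[-0.014,-0.020,0],[-0.016,-0.023,0],[-0.017,-0.025,0],[-0.017,-0.025,0]],"roll":[0,0,0,0,0,0,0,0,0]}'
python3 - <<'E'
from m import *
F={n:grab(n,n+'8.png') for n in('scene','side')}
b=bowl(F);d=b-[595.7,-2.7];print(b,np.degrees(np.arctan2(d[1],d[0])),np.hypot(*d))
E
```

```text
clock: 11.4
tool_pos: [494.7, 116.8, 7.0]
eef_rot: [0.707, 0.707, -0.0, -0.0]
contact_force: [-0.9, 0.6, -0.2]
finger_gap: 0.5
{'scene': ([330.7, 249.8], [314, 235, 34, 31, 804], array([533.1,   0.9])), 'side': ([320.1, 240.1], [306, 226, 30, 29, 641], array([533.6,  -8.1]))}
[533.82627013  -3.36412093] -179.38504006451691 61.87729393865225
```

```bash
python3 -m creep '{"xyz":[[0.005,0.004,0],[0.011,0.009,0],[0.016,0.012,0],[0.016,0.012,-0.02],[0.016,0.012,-0.05],[0.016,0.012,-0.09],[0.016,0.012,-0.13],[0.016,0.012,-0.17],[0.03,0.012,-0.2],[0.04,0.012,-0.2]],"roll":[0,0,0,0,0,0,0,0,0,0]}'
python3 -m creep '{"xyz":[[0.04,0.02,0],[0.08,0.04,0],[0.1,0.05,0],[0.1,0.05,0]],"roll":[0,0,0,0]}'
python3 - <<'E'
from m import *
F={n:grab(n,n+'9.png') for n in('scene','side')}
b=bowl(F);d=b-[595.7,-2.7];print(b,np.degrees(np.arctan2(d[1],d[0])),np.hypot(*d))
for n,f in F.items():
    for p in proj(f,circ(*b,45,85)): cv2.circle(f['img'],tuple(int(round(v)) for v in p),0,(0,0,255))
c=np.hstack([cv2.resize(F[n]['img'][v:v+160,u:u+200],(400,320)) for n,u,v in(('scene',230,200),('side',240,150))]);cv2.imwrite('pics/c9.png',c)
E
```

```text
clock: 12.5
tool_pos: [509.3, 159.0, 211.8]
eef_rot: [0.707, 0.707, 0.003, 0.002]
contact_force: [-0.7, 0.7, 0.5]
finger_gap: 0.3
clock: 12.9
tool_pos: [556.5, 261.2, 205.1]
eef_rot: [0.705, 0.709, -0.001, -0.001]
contact_force: [0.3, -0.4, 0.0]
finger_gap: -0.2
{'scene': ([330.7, 249.8], [314, 235, 34, 31, 807], array([533.2,   1. ])), 'side': ([320.1, 240.1], [307, 227, 28, 28, 611], array([533.4,  -8. ]))}
[533.75901772  -3.29940618] -179.4455629995204 61.94388245694644
```

View pics/c9.png

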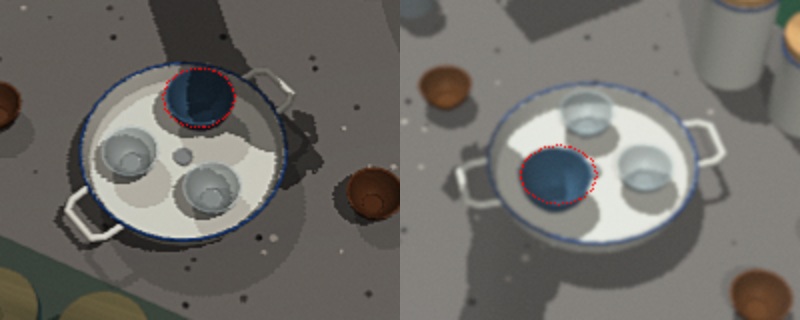

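```bash
python3 -c "
from bench import r
print(r.sense()['dq']); r.finish_job()"
```

```text
[ 0.02050631 -0.02850664  0.0153996   0.01615674  0.00039635  0.00308144
  0.00204865]
the job is handed in; nothing more can be done
```

I turned the tray about 84° counter-clockwise by pushing its left ear with the closed fingertips. The bowl now stands at the front, the fingers are clear of everything, and I handed the job in at about 13 s of the 54 s.

**Last check:** the bowl's middle is about 62 mm straight in front of the axis and about 1 mm to one side of the line. The two cameras disagree: scene alone gives about +4 mm, side alone about −5 mm. Both are inside the 17 mm limit. The bowl did not move between the picture before the fingers withdrew and the one after. Both glass dishes stand upright on the tray. Wrist force read at the end of each move was never above about 2 N.

**What went wrong or disagreed:**
- **First push missed:** the fingers passed over the ear without turning the tray. The pictures showed the fingertips about 30 mm higher than the reported position, so I went back and pushed 35 mm lower. I did not find the cause.
- **Bowl readings:** my early bowl-angle figures were a few degrees off because of a solver setting, which I fixed before the final correction.
- **Not checked:** I did not measure the scoop, brush, jar or mug again after the push. The arm stayed well away from them.

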